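Back off the ratchet stencilling turntable

ROBOT

A 6-joint arm with a two-finger parallel gripper is mounted at the origin on the work surface. World frame = base frame: x ahead of the robot, y to its left, z up, the work surface at z = 0. Lengths are in m, angles in rad, forces in N, time in s.
With the tool pointing down it reaches from about 0.325 to 0.9 m from the base axis. Payload 6.1 kg.
Tool frame: the origin (TCP) lies midway between the tips of the shut fingers; the grasp point (between the pads) lies 19 mm behind it; x points along the fingers, y is the direction in which the jaws open and shut, and the axes are right-handed (so a half turn about x gives the same grasp; the last joint's range is limited). The gripper opens to 85 mm and grips with 20 to 120 N. Pads are 22 mm wide; open, the fingers measure 114 mm over their backs; the gripper's body (76 mm by 85 mm) begins 54 mm behind the grasp point. The pads swing forward as they close: fully open they stand 13 mm farther back than shut.
Start: joints at [1.221, 0.22, 1.526, -0, 1.395, -0.126], TCP at [0.139, 0.609, 0.231] pointing down, gripper open.
Joint ranges: [-2.98, 2.98], [-0.91, 2.08], [0.09, 2.57], [-1.24, 4.39], [0.2, 2.65], [-2.68, 2.68]. Speed limits (rad/s): [2.57, 2.57, 3.01, 3.14, 3.14, 3.14].

INTERFACE

Orientations are given as [roll, pitch, yaw] about the fixed x, y, z axes, in that order (R = Rz(yaw) Ry(pitch) Rx(roll)).
In Python, from plant import movep, move_l, set_joints, gripper_to, hold, inverse_kinematics, observe, get_image, get_calibration, Unreachable, job_done gives the robot as it stands. Calls block until the motion is done:
- movep(position, orientation): joint-space move of the TCP to a pose.
- move_l(position, feed=0.15, rotation=None, max_force=None): straight line of the TCP; rotation=None keeps the orientation; feed is the mean speed in m/s. With max_force (N) it stops when the force on the tool has changed by that much, and returns True; else False.
- set_joints(angles): joint-space move.
- gripper_to(opening, f_grip=None): finger opening in m; f_grip is the grip in N (None keeps the last); returns when the fingers have stopped.
- hold(seconds).
- inverse_kinematics(position, orientation): joint angles nearest the present ones, or None.
- observe(): the state.
- get_image(name): name is "scene" or "top"; returns (picture, depth): 420x560x3 uint8, red, green, blue; 420x560 float32, m along the optical axis (not along the pixel's ray), 0 where there is no reading.
- get_calibration(name): a dict with "intrinsics" (3x3 intrinsics, pixels), "world_from_camera" (4x4, takes a point from camera to world coordinates). Camera axes: x right, y down, z forward; pixel columns grow to the right and rows downward; lengths in m; the calibration is good to about 2 mm. A picture is of the moment at which its call begins. get_calibration takes no time and is no camera call.
A pose or a line that the arm cannot do raises Unreachable and nothing moves.
- job_done(): hands the job in, once; it reports no verdict.
The state is a dict: "time_s": time; "q": joint angles; "joint_velocities": joint speeds; "joint_torque": joint torques, N m; "eef_pos": TCP position; "tcp_rot": TCP orientation; "ft_force": force on the tool from outside, world axes, zero at the start; "torque": the same for the moment, N m; "opening": finger opening in m.
Only numpy, scipy, OpenCV 4.12 (cv2) and the standard library are available. Lean on these libraries where they do the work, as an engineer would, in place of code of your own. Each camera call takes 0.05 s, during which the arm holds its last target.

TASK

The stencilling turntable has been turned on too far and its ratchet will not let it back: lift the pawl by its yellow cross bar and lay it right over to its parked side, then turn the wheel backward (clockwise seen from above) by the black knob until the red tooth has come back to just short of the pawl. Lower the pawl gently onto the teeth again, back the wheel up until the steep face of the red tooth rests firmly against the pawl tip, without forcing it, and let go. Leave the jars, brush, glass and plywood blank where they are.

Things in the scene. Friction and masses are not known exactly. Their poses are not given: they have to be found in the camera images.
- stand: blue base of the turntable, fixed to the table. Origin: on the table under the wheel's vertical axis. In its frame the pawl lies in the plane y = +82 mm: tip at x = 0 when down, hinge at x = +90, z = 85 mm. Base plate spans x -105 to +145, y -102 to +108 mm, 12 mm thick; the hinge's fork and post span x +81 to +124, y +64 to +100, up to z = 92 mm.
- wheel (a joint): angle of the wheel (rad) about its vertical axis, growing anticlockwise seen from above = forward, as the ratchet allows; backward = clockwise = falling. 0 = the red tooth's steep face just touches the lowered pawl tip; starts at 0.9 to 2.25. It stays where left: bearing friction 0.12 N m, so 2.5 N at the knob.
- pawl (a joint): angle of the pawl about its level hinge (rad): 0 = tip down in the root of a tooth, up to 0.11 when it rides on a tooth; grows as it is lifted; 2.1 = laid over against its stop on the far side, where it parks by its own weight. Let go short of about 1.65 it falls back. Lifting it may nudge the wheel forward by up to 0.04 rad.
- pawl_bar (a point): middle of the graspable part of the pawl's yellow cross bar, 10 mm diameter, level along the stand's y, free from stand y +90 to +153 mm; this point at y = +125, 60 mm from the hinge line: at pawl angle a it is at stand x = 90 - 60 cos a, z = 85 + 60 sin a (mm). Only the table is beneath it. The bar may turn in the fingers. Its axes turn with the pawl.
- pawl_hinge (a point): point on the pawl's hinge line abreast of pawl_bar: stand frame (90, 125, 85) mm; the hinge line runs along the stand's y.
- knob (a point): upright round black knob on the wheel, 18 mm diameter, 46 mm tall, z 56 to 102 mm; this point on its axis at z = 86 mm, 48 mm from the wheel's axis. Seen in the stand's frame, it lies at the azimuth wheel + 150 degrees (2.618 rad) from the stand's +x, anticlockwise.
- red_tooth (a point): top edge of the steep face of the red tooth (middle of its width, radius 82 mm, z = 60 mm); the other teeth are plain steel. The steep face looks clockwise.
- ratchet_wheel: the wheel: 194 mm aluminium disc, z 38 to 50 mm, with a ring of 12 saw teeth (one red, 0.524 rad apart) on its upper face: radius 69 to 95 mm, z 51 to 60 mm; inside it is plywood, top at z = 56 mm. Origin on the wheel's axis, z = 38 mm.
- ratchet_pawl: the dark steel pawl: arm 14 mm wide, 10 mm thick; origin on its hinge. Its tip, 8 mm thick, 18 mm wide, rounded below with 4 mm radius, has the rounding's centre 90 mm from the hinge along the arm and 30 mm below it. Tip and teeth bear on each other: more than 25 N between them damages them (forcing the wheel); so does letting the pawl fall from high up.
- jar_yellow_mid (a point): small pigment jar, yellow, white lid, 47 mm across, 48 mm tall; bystander; point half-way up its middle
- jar_blue_mid (a point): the same, blue; bystander; point half-way up its middle
- jar_brown_mid (a point): the same, dark brown; bystander; point half-way up its middle
- jar_orange_mid (a point): the same, orange; bystander; point half-way up its middle
- brush_mid (a point): stencil brush lying beside the turntable, 190 mm long, 24 mm thick at the ferrule; bystander; point half-way up its middle
- water_glass_mid (a point): clear drinking glass, 68 mm across, 100 mm tall; bystander; point half-way up its middle
- lid_blank_mid (a point): loose square plywood blank, 120 x 120 x 18 mm; bystander; point half-way up its middle

How it is judged:
On the way, in this order (a step that is already met when the one before it is completed fails the run):
1. the pawl is laid over on its parked side (past 1.8 rad) (value of joint pawl above 1.8 rad), for 0.2 s.
2. with the pawl still clear, the wheel is turned backward until the red tooth is less than one tooth short of the pawl (value of joint pawl above 0.5 rad and value of joint wheel below 0.5 rad), for 0.1 s.
At the end, for the whole second after the job is handed in: The pawl is down in the root of the teeth (below 0.03 rad), the steep face of the red tooth bears against its tip (wheel between -0.03 and 0.025 rad), the wheel is at rest and the robot has let go (value of joint wheel between -0.03 and 0.025 rad and value of joint pawl below 0.03 rad and velocity of joint wheel between -0.05 and 0.05 rad/s); the robot touches nothing.
It fails at once if the pawl and the teeth bear on each other with more than 25 N (pawl slammed down, or wheel forced) (contact force between ratchet_pawl and ratchet_wheel above 25 N).
It fails at once if the pawl is let fall instead of lowered (it swings down faster than 6 rad/s) (velocity of joint pawl below -6 rad/s).
It fails at once if a jar, the brush, the glass or the plywood blank is pushed more than 20 mm from its place (distance of any of jar_yellow_mid, jar_blue_mid, jar_brown_mid, jar_orange_mid, brush_mid, water_glass_mid, lid_blank_mid from where it was at the start of the episode above 0.02 m).
It also fails if it takes over 72 s, if anything falls off the work surface, if the arm or the gripper's body presses on something with over 40 N, if the wrist force passes 120 N, or if a joint passes its speed limit or range.

## Working session

There is one attempt and no reset: what is moved stays moved. The work goes in short steps, each a Python script; the robot and the scene stay as the last script left them, time stands still between calls to the robot, and variables do not carry over. Pictures are saved under pics/ and viewed, and the job is handed in when it is done.

```bash
mkdir -p pics; ls
python3 - <<'E'
from plant import *
import cv2,numpy as np
for n in ["scene","top"]:
    p,d=get_image(n); cv2.imwrite(f"pics/{n}0.png",p[:,:,::-1]); np.save(f"pics/{n}0.npy",d)
    c=get_calibration(n); print(n,c["intrinsics"],c["world_from_camera"])
print(observe())
E
```

```text
pics
scene [[467.42231037   0.         274.84905509]
 [  0.         467.42231037 205.21396212]
 [  0.           0.           1.        ]] [[-0.57427702  0.53453768 -0.62006078  1.38180858]
 [ 0.81845532  0.35789598 -0.44949012  0.53883494]
 [-0.01835214 -0.76562389 -0.64302664  0.92296778]
 [ 0.          0.          0.          1.        ]]
top [[481.82698924   0.         276.82799781]
 [  0.         481.82698924 214.68312751]
 [  0.           0.           1.        ]] [[ 0.01497081 -0.98697082  0.16020134  0.3569471 ]
 [-0.99985498 -0.01347627  0.01041164 -0.03252487]
 [-0.00811707 -0.16033398 -0.98702945  1.43596421]
 [ 0.          0.          0.          1.        ]]
{'time_s': 0.1, 'q': array([ 1.22091493e+00,  2.21198508e-01,  1.52751115e+00,  1.14723720e-05,
        1.39468519e+00, -1.26105074e-01]), 'joint_velocities': array([-8.33613319e-05, -4.46647733e-05, -2.39227251e-03, -2.49236415e-04,
       -4.34576505e-04, -2.31374756e-03]), 'joint_torque': array([ 9.28707013e-04, -4.98245716e+01, -3.90544796e+01, -2.66428069e-04,
        5.82729816e-03, -3.60196310e-06]), 'eef_pos': array([0.13850924, 0.60889584, 0.23026923]), 'tcp_rot': array([-1.7031666 ,  1.56899409, -1.92694494]), 'ft_force': array([ 0.72412516, -0.55377884,  0.58565445]), 'torque': array([0.03249835, 0.00165053, 0.00190203]), 'opening': 0.08520485832701948}
```

View pics/scene0.png

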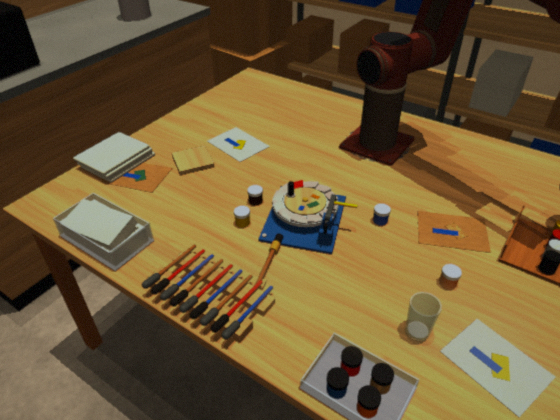

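View pics/top0.png

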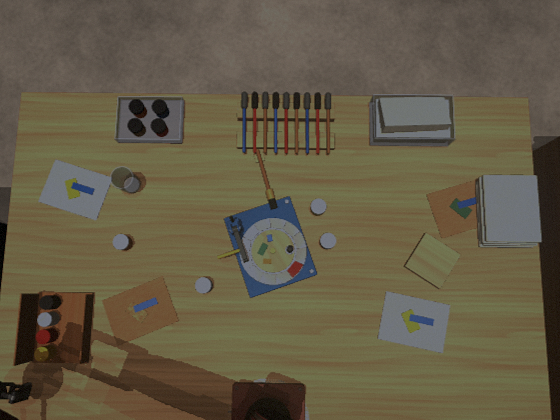

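```bash
cat > h.py <<'E'
import numpy as np,cv2
from plant import *
def proj(n,P):
    c=get_calibration(n);T=np.linalg.inv(c["world_from_camera"]);P=np.atleast_2d(P)
    q=P@T[:3,:3].T+T[:3,3];u=q@np.array(c["intrinsics"]).T;return u[:,:2]/u[:,2:]
def unproj(n,uv,z):
    c=get_calibration(n);T=np.array(c["world_from_camera"]);uv=np.atleast_2d(uv)
    r=np.c_[uv,np.ones(len(uv))]@np.linalg.inv(c["intrinsics"]).T@T[:3,:3].T
    return T[:3,3]+r*((z-T[2,3])/r[:,2])[:,None]
E
python3 - <<'E'
from h import *
im=cv2.imread("pics/top0.png")
hsv=cv2.cvtColor(im,cv2.COLOR_BGR2HSV)
m=cv2.inRange(hsv,(100,120,40),(125,255,255));m[:190]=0;m[305:]=0;m[:,:215]=0;m[:,325:]=0
pts=cv2.findNonZero(m); r=cv2.minAreaRect(pts);print(r); b=cv2.boxPoints(r);print(b)
W=unproj("top",b,0.012);print(W.round(4)); print(np.linalg.norm(np.diff(W,axis=0),axis=1))
def crop(n,x0,y0,w,h,s):
    i=cv2.imread(f"pics/{n}0.png")[y0:y0+h,x0:x0+w]
    cv2.imwrite(f"pics/{n}0c.png",cv2.convertScaleAbs(cv2.resize(i,None,fx=s,fy=s,interpolation=2),alpha=1.5))
crop("top",200,185,140,120,5);crop("scene",220,160,160,110,5)
E
```

```text
((270.0984191894531, 246.43653869628906), (82.84261322021484, 69.96650695800781), 71.22196960449219)
[[223.6436  218.48119]
 [289.886   195.95877]
 [316.55322 274.3919 ]
 [250.31085 296.9143 ]]
[[ 0.5744  0.1415  0.012 ]
 [ 0.6457 -0.056   0.012 ]
 [ 0.4122 -0.1367  0.012 ]
 [ 0.3442  0.0561  0.012 ]]
[0.20998178 0.24704599 0.20446769]
```

View pics/top0c.png

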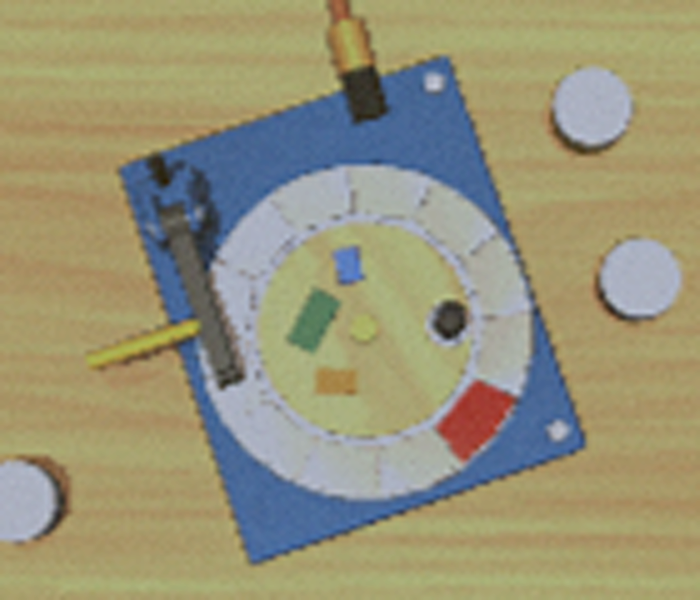

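View pics/scene0c.png

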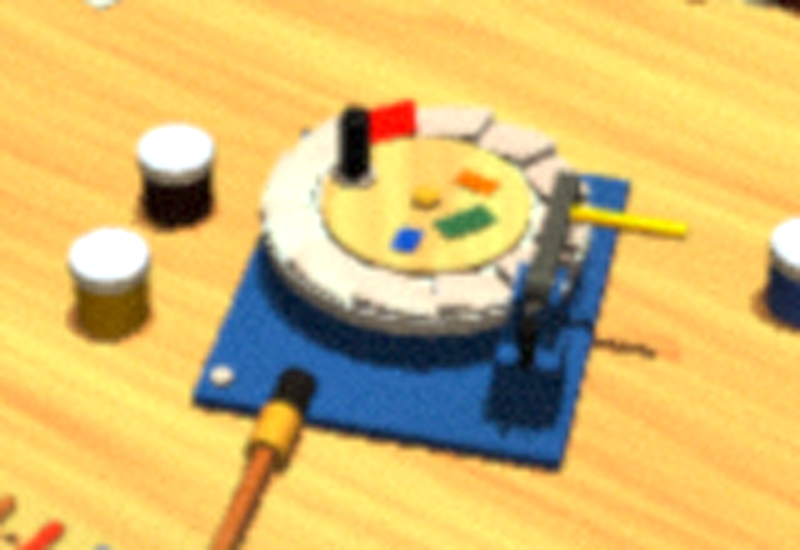

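```bash
cat >> h.py <<'E'
import os,json
if os.path.exists("pose.json"): X0,Y0,YAW=json.load(open("pose.json"))
def s2w(p,pose=None):
    x,y,t=pose if pose is not None else (X0,Y0,YAW)
    p=np.atleast_2d(p)/1000.; c,s=np.cos(t),np.sin(t)
    return np.c_[x+c*p[:,0]-s*p[:,1],y+s*p[:,0]+c*p[:,1],p[:,2]]
E
python3 - <<'E'
from h import *
from scipy.optimize import least_squares
b=np.array([[223.6436,218.48119],[289.886,195.95877],[316.55322,274.3919],[250.31085,296.9143]])
C=np.array([[145,108,12],[145,-102,12],[-105,-102,12],[-105,108,12]])
f=lambda p:(proj("top",s2w(C,p))-b-0.0).ravel()
r=least_squares(f,[.48,0,-.3]);print(r.x,np.degrees(r.x[2]),r.fun.round(2))
json.dump(list(r.x),open("pose.json","w")); pose=r.x
from plant import *
for n,(x0,y0,w,h) in dict(top=(200,185,140,120),scene=(220,160,160,110)).items():
    im=cv2.imread(f"pics/{n}0.png")[y0:y0+h,x0:x0+w];im=cv2.convertScaleAbs(cv2.resize(im,None,fx=5,fy=5,interpolation=2),alpha=1.5)
    def line(P,col,cl=False):
        u=((proj(n,s2w(P,pose))-[x0,y0]+.5)*5).astype(int);cv2.polylines(im,[u.reshape(-1,1,2)],cl,col,1)
    line(C,(0,255,255),True)
    a=np.linspace(0,2*np.pi,100)
    line(np.c_[97*np.cos(a),97*np.sin(a),0*a+50],(0,255,0))
    line(np.c_[69*np.cos(a),69*np.sin(a),0*a+55],(255,0,255))
    for ang in(0,.11):
        x,z=90-60*np.cos(ang),85+60*np.sin(ang);line([[x,90,z],[x,153,z]],(255,0,0))
    line([[90,82,85],[0,82,85]],(0,0,255))
    for w in (1.6,1.8,2.0):
        k=w+2.618;line([[48*np.cos(k),48*np.sin(k),56],[48*np.cos(k),48*np.sin(k),102]],(255,255,0))
    cv2.imwrite(f"pics/{n}0f.png",im)
# knob top in top image
E
```

```text
[ 0.4764457  -0.00830083  0.34353621] 19.683174983872345 [-0.22 -0.74 -0.15 -0.52  1.03  0.12 -0.67  1.04]
```

View pics/top0f.png

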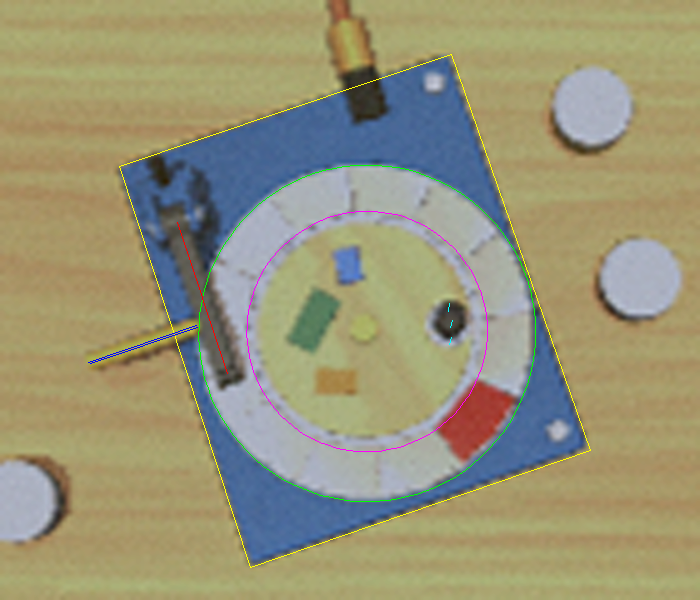

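View pics/scene0f.png

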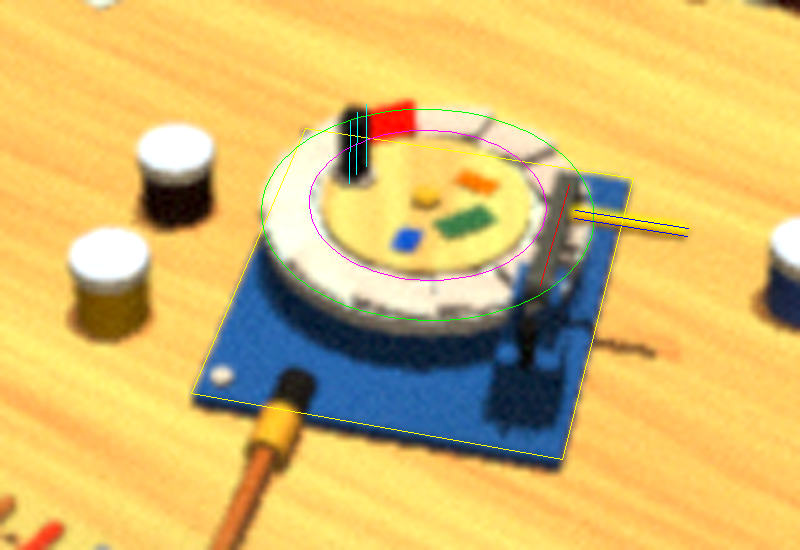

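```bash
cat >> h.py <<'E'
from scipy.spatial.transform import Rotation
YB=130
def rpy(a):  # tool down, jaws (tool y) along stand-frame azimuth a
    p=a+YAW; c,s=np.cos(p),np.sin(p)
    return Rotation.from_matrix(np.array([[0,c,s],[0,s,-c],[-1,0,0]])).as_euler("xyz")
def tcp(p): # tcp for grasp point at stand point p (mm), tool down
    return s2w([p[0],p[1],p[2]-19])[0]
def bar(a): return [90-60*np.cos(a),YB,85+60*np.sin(a)]
def knob(w,z=88,r=48): k=w+2.618; return [r*np.cos(k),r*np.sin(k),z]
def st(t=""):
    o=observe();print(t,round(o["time_s"],2),o["eef_pos"].round(4),"F",o["ft_force"].round(1),"op",round(o["opening"],4),flush=True);return o
def snap(name,cams=("top","scene")):
    out=[]
    for n,(x0,y0,w,h) in dict(top=(200,185,140,120),scene=(220,150,160,120)).items():
        if n in cams:
            p,d=get_image(n);im=p[y0:y0+h,x0:x0+w,::-1]
            out.append(cv2.resize(cv2.convertScaleAbs(im,alpha=1.5),None,fx=2.5*(2 if len(cams)==1 else 1),fy=2.5*(2 if len(cams)==1 else 1),interpolation=2))
            cv2.imwrite(f"pics/{name}_{n}_raw.png",p[:,:,::-1])
    cv2.imwrite(f"pics/{name}.png",np.hstack(out))
E
python3 - <<'E'
import json;p=json.load(open("pose.json"));p[1]+=.001;json.dump(p,open("pose.json","w"))
E
python3 - <<'E'
from h import *
for a in (0,np.pi):
  print(a,[None if (q:=inverse_kinematics(tcp(bar(b)),rpy(a))) is None else q.round(2) for b in (0,1,2.1)])
for o in (0,np.pi/2,np.pi,-np.pi/2):
  print(o,[None if (q:=inverse_kinematics(tcp(knob(w)),rpy(w+2.618+o))) is None else q.round(2)[[0,3,4,5]] for w in (1.75,1,.15)])
E
```

```text
0 [array([ 0.1 ,  0.06,  2.04, -0.  ,  1.04, -0.24]), array([ 0.11,  0.05,  1.94, -0.  ,  1.15, -0.23]), array([ 0.14,  0.19,  1.78, -0.  ,  1.17, -0.2 ])]
3.141592653589793 [None, None, None]
0 [array([-0.28,  0.  ,  1.05,  1.29]), array([-0.27,  0.  ,  1.05,  2.05]), None]
1.5707963267948966 [array([-0.28, -0.  ,  1.05, -0.28]), array([-0.27, -0.  ,  1.05,  0.48]), array([-0.2 , -0.  ,  1.05,  1.4 ])]
3.141592653589793 [array([-0.28,  0.  ,  1.05, -1.85]), array([-0.27,  0.  ,  1.05, -1.09]), array([-0.2 ,  0.  ,  1.05, -0.17])]
-1.5707963267948966 [None, array([-0.27,  0.  ,  1.05, -2.66]), array([-0.2 ,  0.  ,  1.05, -1.74])]<sys>:0: UserWarning: Gimbal lock detected. Setting third angle to zero since it is not possible to uniquely determine all angles.
```

```bash
python3 -W ignore - <<'E'
from h import *
gripper_to(0.045,40)
movep(tcp(np.add(bar(0),[0,0,70])),rpy(0));st("above")
r=move_l(tcp(bar(0.02)),feed=.12,max_force=10);st(f"down {r}")
snap("a1")
E
```

```text
above 2.69 [0.461  0.1259 0.1362] F [-0.4  0.8 -0.3] op 0.0448
down False 3.42 [0.4614 0.1254 0.0677] F [-0.3 -0.1  0.5] op 0.0449
```

View pics/a1.png

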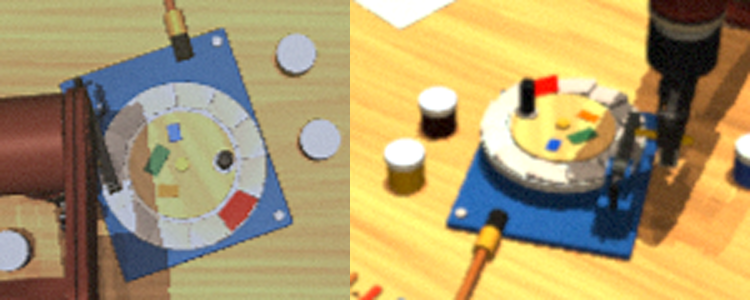

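The gripper is around the bar: in the scene half of the picture the fingers straddle it at about (670,135). Nothing else is touched.

```bash
python3 -W ignore - <<'E'
from h import *
gripper_to(0.0,40);o=st("grip")
if o["opening"]>.006:
    for a in np.arange(.15,2.06,.15):
        r=move_l(tcp(bar(a)),feed=.06,max_force=30);st(f"{a:.2f} {r}")
        if r: break
    snap("a2")
E
```

```text
grip 3.93 [0.4604 0.125  0.0677] F [-4.1 -1.6  5.4] op 0.0081
0.15 False 4.22 [0.4611 0.1252 0.0751] F [-1.9 -3.  -1.5] op 0.0087
0.30 False 4.52 [0.4631 0.126  0.0843] F [-4.3 -4.2  1.4] op 0.0085
0.45 False 4.82 [0.466  0.1271 0.0926] F [-4.7 -3.5  0.3] op 0.0086
0.60 False 5.12 [0.4701 0.1285 0.1007] F [-6.6 -4.2  2.7] op 0.0086
0.75 False 5.42 [0.475  0.1304 0.1079] F [-9.3 -4.5  6.1] op 0.0087
0.90 False 5.72 [0.4808 0.1325 0.1143] F [-12.6  -6.1  10.1] op 0.0086
1.05 False 6.02 [0.4902 0.1359 0.121 ] F [-8.4 -2.3 13. ] op 0.0083
1.20 False 6.32 [0.4977 0.1385 0.1241] F [-6.6 -0.5 10.6] op 0.0085
1.35 False 6.62 [0.5062 0.1416 0.1264] F [-4.9 -0.   8.6] op 0.0087
1.50 False 6.92 [0.5146 0.1446 0.1274] F [-1.9  0.3  7.5] op 0.0082
1.65 False 7.22 [0.523  0.1476 0.127 ] F [-1.7  0.8  7. ] op 0.0085
1.80 False 7.52 [0.5313 0.1506 0.1253] F [-0.7  1.7  5. ] op 0.0086
1.95 False 7.82 [0.5389 0.1533 0.1218] F [1.1 1.2 3.3] op 0.0084
```

View pics/a2.png

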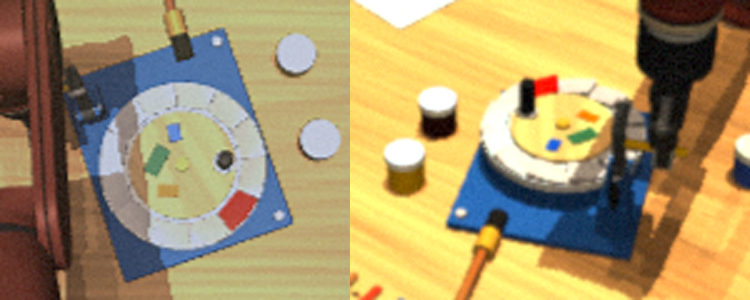

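The pawl is now past vertical, leaning at top-view (85,95). I'll finish laying it over, then go to the knob.

```bash
python3 -W ignore - <<'E'
from h import *
for a in (2.03,2.09):
    r=move_l(tcp(bar(a)),feed=.05,max_force=12);st(f"{a} {r}")
    if r: break
gripper_to(.03);st("open")
move_l(observe()["eef_pos"]+[0,0,.09],feed=.15)
gripper_to(.045)
movep(tcp(knob(1.75,z=160)),rpy(1.75+2.618+np.pi/2));st()
snap("a3")
E
```

```text
2.03 False 8.17 [0.5426 0.1546 0.1195] F [0.6 2.1 1.8] op 0.0088
2.09 False 8.42 [0.5452 0.1555 0.118 ] F [-2.8  2.   3.9] op 0.0083
open 8.76 [0.5453 0.1552 0.1177] F [-0.4  0.8 -0. ] op 0.0302
 10.73 [ 0.4772 -0.0549  0.1417] F [-0.3 -0.3 -0.2] op 0.0449
```

View pics/a3.png

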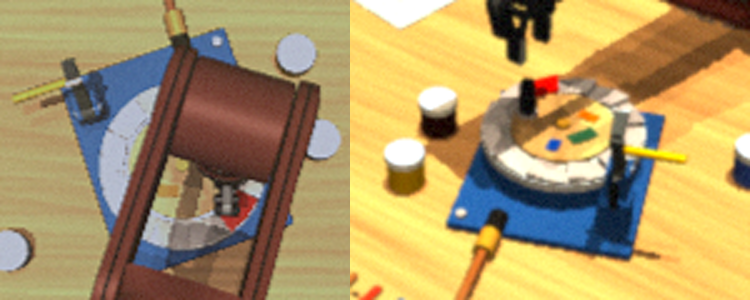

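```bash
python3 -W ignore - <<'E'
from h import *
im=cv2.imread("pics/a2_top_raw.png");g=im.max(2)[235:265,278:302]
m=(g<60).astype(np.uint8);n,l,s,c=cv2.connectedComponentsWithStats(m);i=1+np.argmax(s[1:,4]);print(s[i],c[i]+[278,235])
P=unproj("top",c[i]+[278,235],.095)[0];d=P[:2]-[X0,Y0];print(P,np.hypot(*d),np.arctan2(d[1],d[0])%(2*np.pi)-YAW-2.618)
E
```

```text
[ 9 11  6  7 29] [289.82758621 248.79310345]
[ 0.47878969 -0.05604918  0.095     ] 0.04880466830847187 1.7988991815189297
```

```bash
python3 -W ignore - <<'E'
from h import *
w0=1.79;o=np.pi/2+2.618
move_l(tcp(knob(w0,160)),feed=.1,rotation=rpy(w0+o))
r=move_l(tcp(knob(w0,90)),feed=.1,max_force=8);st(f"down {r}")
if not r:
    gripper_to(0,40);q=st("grip")
    if .012<q["opening"]<.024:
        for w in np.r_[np.arange(1.65,.2,-.15),.18]:
            r=move_l(tcp(knob(w,90)),feed=.04,rotation=rpy(w+o),max_force=30);st(f"{w:.2f} {r}")
            if r: break
E
```

```text
down False 11.93 [ 0.4788 -0.0554  0.0715] F [0.4 0.1 0.3] op 0.0443
grip 12.29 [ 0.4793 -0.0555  0.072 ] F [1.5 0.4 4.3] op 0.0171
1.65 False 12.61 [ 0.4723 -0.0554  0.072 ] F [-1.2  0.2  5.7] op 0.017
1.50 False 12.94 [ 0.4652 -0.0543  0.072 ] F [-0.8 -1.3  6.5] op 0.0168
1.35 False 13.28 [ 0.4584 -0.052   0.072 ] F [-0.6 -2.6  6.1] op 0.0166
1.20 False 13.61 [ 0.4519 -0.0488  0.0719] F [-2.3 -1.9  6.3] op 0.0167
1.05 False 13.94 [ 0.4459 -0.0447  0.0719] F [-1.5 -2.5  7. ] op 0.0169
0.90 False 14.28 [ 0.4407 -0.0397  0.0719] F [-2.  -3.4  7.9] op 0.0174
0.75 False 14.61 [ 0.4362 -0.034   0.0719] F [-3.4 -2.5  8.9] op 0.0165
0.60 False 14.94 [ 0.4327 -0.0276  0.072 ] F [-3.6 -3.1 10.4] op 0.0167
0.45 False 15.28 [ 0.4301 -0.0208  0.0719] F [-5.3 -3.  10.3] op 0.0165
0.30 False 15.61 [ 0.4286 -0.0136  0.0719] F [-5.7 -3.1 11.6] op 0.0166
0.18 False 15.9 [ 0.4282 -0.0078  0.0719] F [-5.6 -2.7 11.7] op 0.017
```

```bash
python3 -W ignore - <<'E'
from h import *
hold(.3);gripper_to(.045);hold(.1)
move_l(observe()["eef_pos"]+[0,0,.10],feed=.15);st()
# high above parked bar
movep(tcp(np.add(bar(2.1),[0,0,60])),rpy(0));st()
snap("a4")
im=cv2.imread("pics/a4_top_raw.png")[185:305,200:340];cv2.imwrite("pics/a4z.png",cv2.resize(cv2.convertScaleAbs(im,alpha=1.5),None,fx=5,fy=5,interpolation=2))
E
```

```text
17.5 [ 0.4277 -0.0071  0.1699] F [-1.3 -0.4 -0.6] op 0.0451
 18.9 [0.5455 0.1553 0.1771] F [ 0.4 -0.2  0.2] op 0.0451
```

View pics/a4z.png

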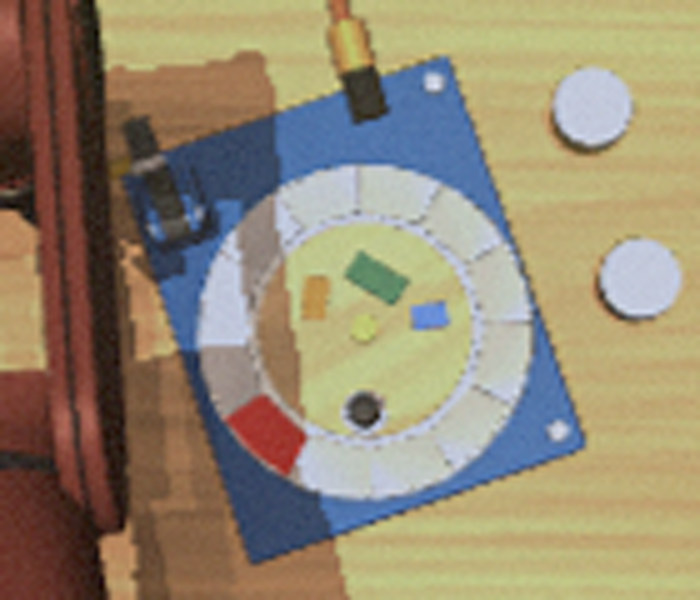

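View pics/a4.png

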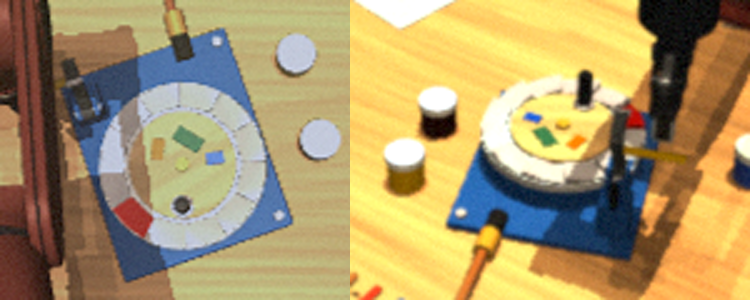

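```bash
cat >> h.py <<'E'
def wheel(png):
    im=cv2.imread(png);u=proj("top",s2w(knob(.15,95)))[0].astype(int)
    x0,y0=u-14;g=im.max(2)[y0:y0+28,x0:x0+28]
    n,l,s,c=cv2.connectedComponentsWithStats((g<60).astype(np.uint8));i=1+np.argmax(s[1:,4]);p=c[i]+[x0,y0]
    d=unproj("top",p,.095)[0][:2]-[X0,Y0];return s[i,4],p,np.hypot(*d),np.arctan2(d[1],d[0])%(2*np.pi)-YAW-2.618
E
python3 -W ignore - <<'E'
from h import *
print(wheel("pics/a4_top_raw.png"))
E
```

```text
(np.int32(27), array([272.25925926, 266.55555556]), np.float64(0.04765547759410448), np.float64(0.1926121791771096))
```

```bash
python3 -W ignore - <<'E'
from h import *
r=move_l(tcp(bar(2.1)),feed=.1,max_force=8);st(f"down {r}")
gripper_to(0,40);q=st("grip")
if not r and .006<q["opening"]<.013:
    for a in np.arange(1.95,.14,-.15):
        r=move_l(tcp(bar(a)),feed=.05,max_force=30);st(f"{a:.2f} {r}")
        if r: break
    snap("a5")
E
```

```text
down False 19.75 [0.5463 0.1557 0.1182] F [ 0.2  0.4 -0.4] op 0.0453
grip 20.17 [0.5455 0.1554 0.1187] F [-4.5 -2.5  4.7] op 0.0084
1.95 False 20.5 [0.539  0.153  0.1225] F [3.4 1.  0.5] op 0.0078
1.80 False 20.83 [0.5316 0.1504 0.1257] F [4.4 1.8 5.8] op 0.0082
1.65 False 21.17 [0.5229 0.1473 0.1276] F [ 1.6  1.8 10.1] op 0.0084
1.50 False 21.5 [0.5136 0.1439 0.127 ] F [-1.   0.7  9.8] op 0.0088
1.35 False 21.83 [0.5041 0.1405 0.1247] F [-1.8 -0.4  8.3] op 0.0084
1.20 False 22.17 [0.4965 0.1377 0.1218] F [ 0.5 -1.1  5.1] op 0.0083
1.05 False 22.5 [0.488  0.1347 0.1174] F [-1.2 -2.4  4.6] op 0.0086
0.90 False 22.83 [0.4809 0.1322 0.1121] F [-1.7 -4.6  2.9] op 0.0085
0.75 False 23.17 [0.476  0.1305 0.1069] F [-0.1 -3.   3.4] op 0.0084
0.60 False 23.5 [0.4708 0.1286 0.0995] F [ 3.4 -3.5 -2.8] op 0.0088
0.45 False 23.83 [0.4668 0.1271 0.092 ] F [ 3.3 -3.2  0.5] op 0.009
0.30 False 24.17 [0.4634 0.1259 0.0829] F [ 5.5 -3.3 -3.7] op 0.008
0.15 False 24.5 [0.4614 0.1252 0.0741] F [ 4.  -4.6  0.6] op 0.0084
```

View pics/a5.png

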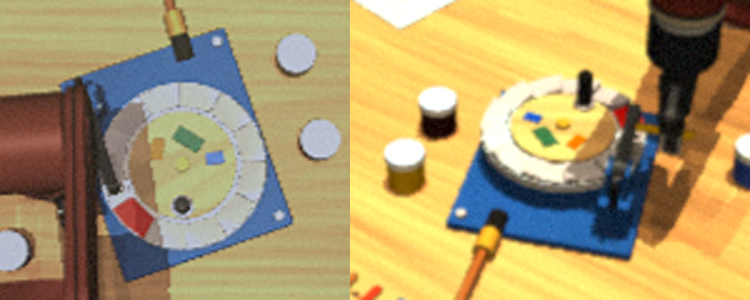

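The pawl is almost down, its tip at top-view (117,190) just clockwise of the red tooth.

```bash
python3 -W ignore - <<'E'
from h import *
hold(.2)
F0=st("start")["ft_force"][2]
for a in np.arange(.13,-.07,-.02):
    r=move_l(tcp(bar(a)),feed=.01,max_force=5);o=st(f"{a:.2f} {r}")
    if r or o["ft_force"][2]-F0>5: break
E
```

```text
start 24.8 [0.4614 0.1252 0.0742] F [ 3.6 -3.9  0.7] op 0.0084
0.13 False 25.07 [0.4613 0.1252 0.0732] F [ 3.9 -5.3  1.3] op 0.0082
0.11 False 25.33 [0.4612 0.1251 0.0722] F [ 1.6 -5.2  3.3] op 0.0087
0.09 False 25.6 [0.461  0.1251 0.0711] F [ 0.7 -4.4  3.5] op 0.0085
0.07 False 25.87 [0.4607 0.125  0.0694] F [ 3.2 -5.5 -0.3] op 0.0082
0.05 False 26.13 [0.4606 0.125  0.0682] F [ 2.7 -5.1  0. ] op 0.0086
0.03 False 26.4 [0.4606 0.1249 0.0671] F [ 1.9 -5.   0.8] op 0.0083
0.01 False 26.67 [0.4605 0.1249 0.066 ] F [ 1.9 -5.   1.9] op 0.0089
-0.01 False 26.93 [0.4605 0.1249 0.0649] F [ 0.8 -5.8  3.7] op 0.0088
-0.03 True 27.14 [0.4604 0.1248 0.0642] F [-1.  -0.3  6.3] op 0.0085
```

```bash
python3 -W ignore - <<'E'
from h import *
gripper_to(.04);st("open")
move_l(observe()["eef_pos"]+[0,0,.10],feed=.15)
w=.19;o=np.pi/2+2.618
movep(tcp(knob(w,170)),rpy(w+o));st()
snap("a6")
E
```

```text
open 27.55 [0.4609 0.1242 0.0642] F [-0.2  0.5 -0.1] op 0.0402
 29.79 [ 0.4283 -0.0076  0.1506] F [ 0.9 -0.2  1. ] op 0.0397
```

View pics/a6.png

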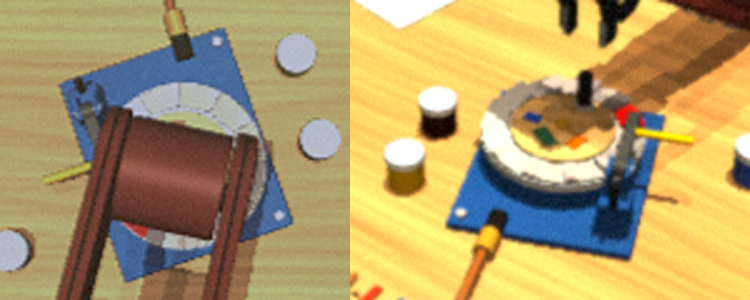

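```bash
python3 -W ignore - <<'E'
from h import *
o=np.pi/2+2.618;R=rpy(.03+o)
move_l(tcp(knob(.19,120)),feed=.1,rotation=R)
r=move_l(tcp(knob(.19,90)),feed=.08,max_force=8);st(f"down {r}")
if not r:
    gripper_to(.028);hold(.1);st("cage")
    t=np.array([.5,.866,0])
    end=np.array(knob(0,90))+16*t
    r=move_l(tcp(end),feed=.012,max_force=8);e=st(f"push {r}")
    p=e["eef_pos"][:2]-[X0,Y0];c,s=np.cos(YAW),np.sin(YAW);ps=np.array([c*p[0]+s*p[1],-s*p[0]+c*p[1]])*1000
    print("tangential beyond w=0 point (mm)",(ps-np.array(knob(0))[:2])@t[:2])
    hold(.2);st()
E
```

```text
down False 31.07 [ 0.4285 -0.0078  0.0711] F [ 0.2  0.4 -0.2] op 0.0398
cage 31.44 [ 0.4287 -0.0078  0.0713] F [-0.   0.6  0.7] op 0.0282
push True 32.67 [0.4298 0.0059 0.0705] F [ 0.4 -2.1  1.2] op 0.0282
tangential beyond w=0 point (mm) 4.617753382369366
 32.87 [0.4289 0.0059 0.07  ] F [-0.3 -0.5  0.6] op 0.0282
```

```bash
python3 -W ignore - <<'E'
from h import *
def tan():
    e=st();p=e["eef_pos"][:2]-[X0,Y0];c,s=np.cos(YAW),np.sin(YAW);ps=np.array([c*p[0]+s*p[1],-s*p[0]+c*p[1]])*1000
    print("tan",((ps-np.array(knob(0))[:2])@t[:2]).round(2))
t=np.array([.5,.866,0]);tw=s2w(t)[0]-s2w([0,0,0])[0]; tw*=1000
tan()
r=move_l(observe()["eef_pos"]+.008*tw,feed=.008,max_force=12);print(r);tan()
hold(.2);tan()
# back off, centre, retreat
move_l(observe()["eef_pos"]-.005*tw,feed=.02);gripper_to(.04);st("free")
move_l(observe()["eef_pos"]+[0,0,.10],feed=.12)
movep(s2w([-60,-260,250])[0],rpy(np.pi/2+2.618));st()
snap("a7");im=cv2.imread("pics/a7_top_raw.png")
cv2.imwrite("pics/a7z.png",cv2.resize(cv2.convertScaleAbs(im[185:305,200:340],alpha=1.5),None,fx=5,fy=5,interpolation=2))
print(wheel("pics/a7_top_raw.png"))
E
```

```text
32.87 [0.4289 0.0059 0.07  ] F [-0.3 -0.5  0.6] op 0.0282
tan 4.52
True
 33.36 [0.4283 0.006  0.0695] F [ 0.7 -1.8  2.1] op 0.0278
tan 4.45
 33.56 [0.4281 0.006  0.0693] F [ 1.3 -1.2  1. ] op 0.0285
tan 4.43
free 34.23 [0.4272 0.0012 0.0693] F [ 0.   0.  -0.4] op 0.04
 36.36 [ 0.5073 -0.271   0.2492] F [-0.3 -0.5  0. ] op 0.0402
(np.int32(25), array([269.48, 266.52]), np.float64(0.04819238641009371), np.float64(0.03206160906032052))
```

View pics/a7z.png

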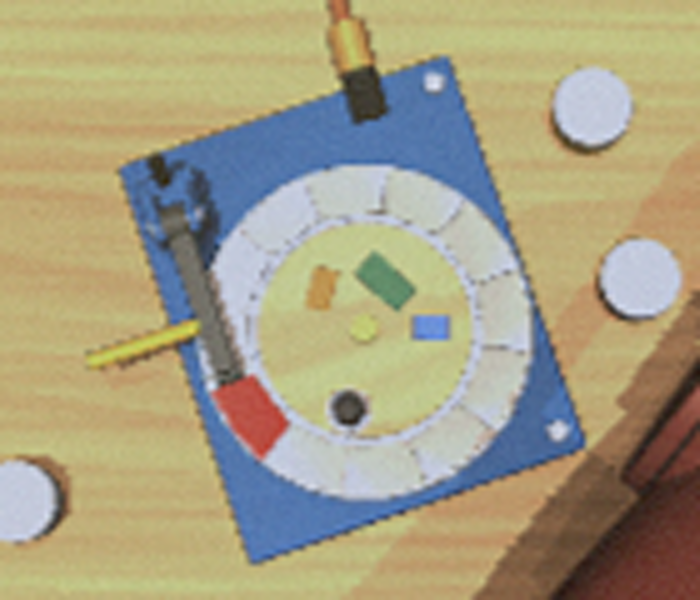

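View pics/a7.png

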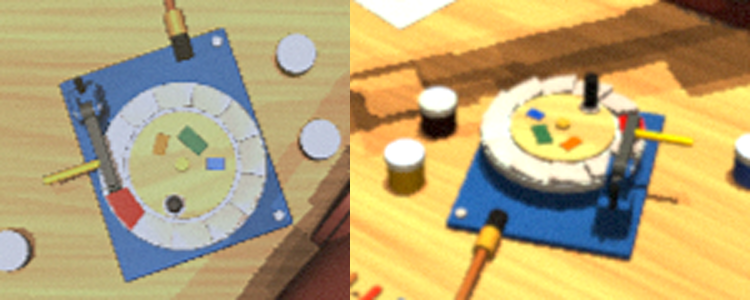

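```bash
python3 -W ignore - <<'E'
from h import *
from scipy.optimize import least_squares
im=cv2.imread("pics/a7_top_raw.png");hsv=cv2.cvtColor(im,cv2.COLOR_BGR2HSV)
# hub centroid
x0,y0=266,244;h=hsv[y0:y0+14,x0:x0+14]
print("hub proj",proj("top",s2w([[0,0,56],[0,0,60]])))
big=cv2.resize(cv2.convertScaleAbs(im[240:280,240:300],alpha=1.5),None,fx=13,fy=13,interpolation=cv2.INTER_CUBIC)
def mk(P,col):
    u=((proj("top",s2w(P))-[240,240]+.5)*13).astype(int);cv2.polylines(big,[u.reshape(-1,1,2)],False,col,1)
for w,c in ((0,(0,255,0)),(.05,(255,0,0))):
    k=np.pi/2+w;mk([[69*np.cos(k),69*np.sin(k),60],[95*np.cos(k),95*np.sin(k),60]],c)
    a=np.linspace(0,6.3,40);kk=knob(w,102);mk(np.c_[kk[0]+9*np.cos(a),kk[1]+9*np.sin(a),0*a+102],c)
mk([[-4,73,60],[-4,91,60]],(0,0,255))
a=np.linspace(0,6.3,60);mk(np.c_[62*np.cos(a),62*np.sin(a),0*a+56],(255,0,255));mk(np.c_[97*np.cos(a),97*np.sin(a),0*a+50],(255,0,255))
cv2.imwrite("pics/a7b.png",big)
big2=cv2.resize(cv2.convertScaleAbs(cv2.imread("pics/a7_scene_raw.png")[155:215,290:360],alpha=1.5),None,fx=10,fy=10,interpolation=cv2.INTER_CUBIC);cv2.imwrite("pics/a7s.png",big2)
E
```

```text
hub proj [[272.56240106 250.59805153]
 [272.53881876 250.47666225]]
```

View pics/a7b.png

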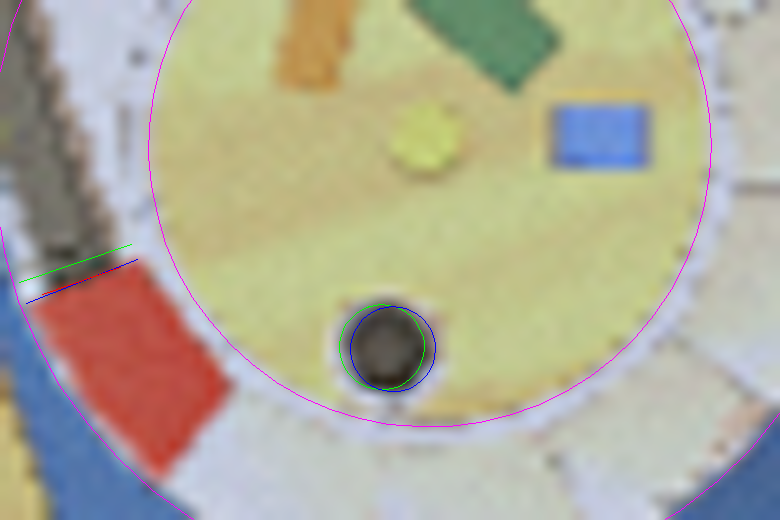

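View pics/a7s.png

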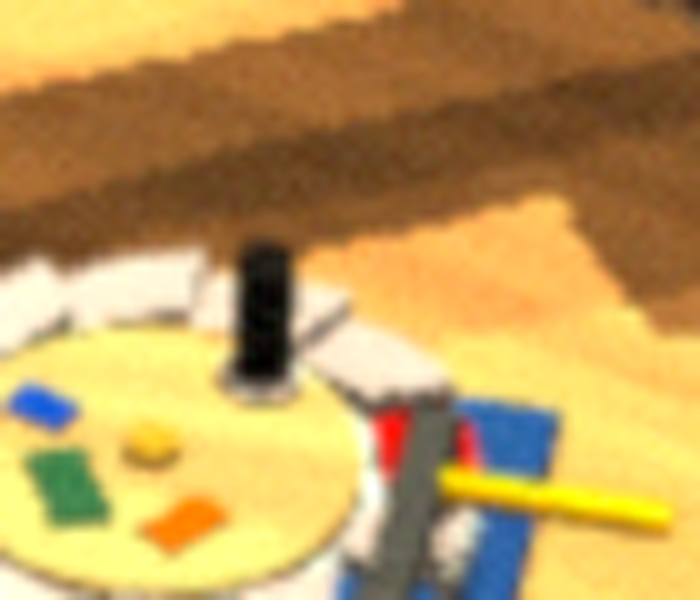

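The red face is tight against the tip. The knob's angle reads about 0.03 by vision and 0.01 by touch, which is too uncertain, so I'll push once more, still gently, and watch whether it moves.

```bash
python3 -W ignore - <<'E'
from h import *
t=np.array([.5,.866,0]);tw=(s2w(t)[0]-s2w([0,0,0])[0])*1000
def tan(m):
    e=st(m);p=e["eef_pos"][:2]-[X0,Y0];c,s=np.cos(YAW),np.sin(YAW);ps=np.array([c*p[0]+s*p[1],-s*p[0]+c*p[1]])*1000
    print("   tan",((ps-np.array(knob(0))[:2])@t[:2]).round(2),"Ft",(e["ft_force"]@tw).round(1))
o=np.pi/2+2.618;R=rpy(.0+o)
movep(tcp(knob(.03,190)),R)
r=move_l(tcp(knob(.02,90)),feed=.12,max_force=8);tan(f"down {r}")
if not r:
    gripper_to(.028)
    b=np.array(knob(0,90))
    for d in (4,5,6,7,8):
        r=move_l(tcp(b+d*t),feed=.01,max_force=14);tan(f"{d} {r}")
        if r: break
    hold(.2);tan("held")
E
```

```text
down False 38.58 [4.297e-01 1.000e-04 7.160e-02] F [-0.2  0.7 -0. ] op 0.0401
   tan -1.1 Ft 0.6
4 False 39.5 [0.4299 0.0053 0.071 ] F [-0.5  0.  -0.9] op 0.028
   tan 4.02 Ft -0.1
5 False 39.75 [0.43   0.0059 0.071 ] F [-0.4 -3.   0.4] op 0.0279
   tan 4.66 Ft -3.0
6 False 40.0 [0.43   0.006  0.0709] F [-3.1 -7.7  0.3] op 0.0279
   tan 4.78 Ft -8.1
7 False 40.25 [0.4301 0.0061 0.0709] F [ -2.1 -12.    0.2] op 0.0276
   tan 4.88 Ft -12.2
8 False 40.5 [0.4301 0.0062 0.0709] F [ -3.4 -16.6   0.7] op 0.0281
   tan 4.96 Ft -16.9
held 40.7 [0.4301 0.0062 0.0709] F [ -3.1 -17.3   0.8] op 0.028
   tan 4.97 Ft -17.6
```

It's a rigid stop: 17 N at the knob gives only 0.3 mm, or about 9 N at the tooth. I'll back off, retreat and check.

```bash
python3 -W ignore - <<'E'
from h import *
move_l(tcp(knob(0,90)),feed=.02);gripper_to(.04);st("free")
move_l(observe()["eef_pos"]+[0,0,.10],feed=.12)
movep(s2w([-60,-260,250])[0],rpy(np.pi/2+2.618));st()
snap("a8");print(wheel("pics/a8_top_raw.png"))
im=cv2.imread("pics/a8_top_raw.png");b=cv2.imread("pics/top0.png")
im[185:305]=im[185:305]
cv2.imwrite("pics/a8d.png",np.hstack([cv2.resize(x,(400,300)) for x in (b,im)]))
E
```

```text
free 41.52 [0.4293 0.0014 0.071 ] F [-0.1 -0.4  0.2] op 0.04
 43.64 [ 0.5073 -0.271   0.2492] F [ 0.5 -0.4  0.7] op 0.04
(np.int32(24), array([269.375     , 266.45833333]), np.float64(0.04807265784918898), np.float64(0.02550372116651589))
```

View pics/a8.png

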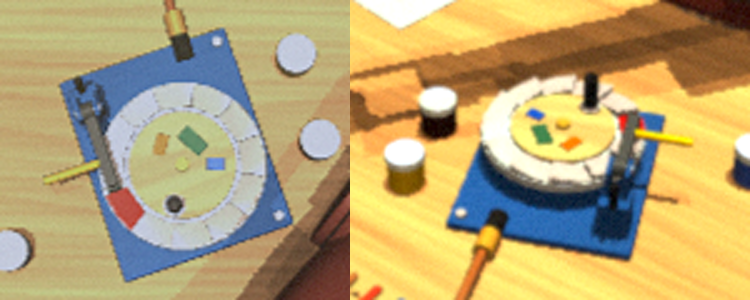

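View pics/a8d.png

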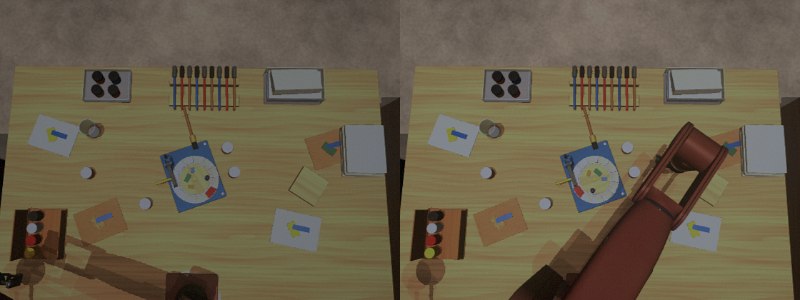

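The red tooth is against the pawl tip (top view (117,192)), the pawl is down, the arm is clear, and the visible bystanders are in place.

```bash
python3 -c "
from plant import *
job_done();print(observe()['time_s'])"
```

```text
the job is handed in; nothing more can be done
the job is handed in; nothing more can be done
```

I did every step and handed the job in with the clock at about 44 s, but the cameras could not confirm the final wheel angle to the required tolerance.

**What I did:** I lifted the pawl by its yellow bar and laid it over to about 2.1 rad. I turned the wheel back from about 1.8 to 0.19 rad by the knob and lowered the pawl gently onto the teeth. Then I pushed the knob backward until the red tooth stopped against the tip, and let go.

**Checks that agreed:**
- **Hard stop:** pushing the knob with 17 N, about 9 N at the tooth, moved it only 0.3 mm.
- **Position:** the last pictures show the pawl down and the red face tight against its tip.
- **Bystanders:** the visible jars, brush and glass look unmoved. In the final picture the arm partly hides the plywood blank, but I did no work near it.

**Check that disagreed:** in the last picture the knob's position put the wheel at +0.026 rad (0.032 before the last push), just over the 0.025 limit. That reading is uncertain by about 0.02–0.03 rad. The touch reading gave about 0 to 0.01 rad, and the tooth edge in the picture before the last push about 0. I relied on the hard stop.

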